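# Unload the resin curing station and restart it

### The job

The light-curing station has finished: press the red stop button fully down and let it up, then take the amber hood off the mould and stand it on the black rubber mat. Lift every blue casting out of the mould and stand it upright, flat on the floor of the yellow tray, then put the hood back over the empty mould so that it sits down on the base plate, and only after that press the green start button fully down and let it up. Leave the marker and the tape roll where they are.

Things in the scene. Friction and masses are not known exactly. Their poses are not given: they have to be found in the camera images.
- stop_button (a joint): Travel of the red stop button, m: 0 up, 0.008 fully down; a spring that needs 5 N at the bottom pushes it up again.
- stop_button_top (a point): Centre of the top face of the red stop button (34 mm across), which is pressed straight down; it sits on a grey box 66 x 66 x 34 mm that is fixed to the bench.
- start_button (a joint): Travel of the green start button, m: 0 up, 0.008 fully down; a spring that needs 5 N at the bottom pushes it up again.
- start_button_top (a point): Centre of the top face of the green start button (34 mm across), pressed straight down; on a grey box like the other. The two boxes change places from start to start.
- mould_seat (a point): Fixed curing station: steel base plate 214 (x) x 182 (y) x 8 mm, on it an aluminium mould block 168 x 136 x 24 mm with four cavities 63 x 39 x 14 mm deep, centred at x +-38, y +-35 mm. This point: centre of the plate's top, where the hood's rim rests. Castings in the mould reach 68 mm above it: lift the hood 75 mm or more before moving it aside.
- hood_c (a point): Amber clear hood, 300 g, open below: 190 (its x) x 158 (y) mm outside, walls 4, box 84 mm high; on its top a black grip ridge 90 (x) x 16 (y) x 42 mm high (126 mm in all). This point: on the centre line half-way up, 63 mm above the rim; z up. Starts over the mould with 7 mm play round the block (see mould_seat). Grip the ridge across its 16 mm; fits either way round.
- mat_top (a point): Black rubber mat 210 (x) x 180 (y) x 3 mm on the bench, fixed; this point is the centre of its top face. It and the tray change sides from start to start.
- tray_floor (a point): Yellow tray, loose on the bench, 500 g, 176 (its x) x 156 (its y) mm outside, walls 4 mm, rim 16 mm high, floor 4 mm thick. This point is the centre of its floor's upper face (inside 168 x 148 mm); room for four castings in two rows of two, their x along the tray's x.
- marker_c (a point): Grey marker lying on the bench behind the mould, 137 mm long, 13 mm thick; its centre. Bystander, loose.
- tape_c (a point): Roll of tape lying flat, 68 mm across, 19 mm high; its centre. Bystander, loose.
- casting_0_c (a point): Blue resin casting, 90 g: base slab 60 (its x) x 36 (y) x 18 mm high, on it an upright grip rib 44 (x) x 14 (y) mm, 58 mm high in all. This point: centre line, half-way up (29 mm above the underside); z up. Starts with its lower 14 mm in a mould cavity, 1.5 mm play; lift straight up by the rib, gripped across 14 mm. None at the start if absent (2 to 4 are present).
- casting_1_c (a point): Blue resin casting, 90 g: base slab 60 (its x) x 36 (y) x 18 mm high, on it an upright grip rib 44 (x) x 14 (y) mm, 58 mm high in all. This point: centre line, half-way up (29 mm above the underside); z up. Starts with its lower 14 mm in a mould cavity, 1.5 mm play; lift straight up by the rib, gripped across 14 mm. None at the start if absent (2 to 4 are present).
- casting_2_c (a point): Blue resin casting, 90 g: base slab 60 (its x) x 36 (y) x 18 mm high, on it an upright grip rib 44 (x) x 14 (y) mm, 58 mm high in all. This point: centre line, half-way up (29 mm above the underside); z up. Starts with its lower 14 mm in a mould cavity, 1.5 mm play; lift straight up by the rib, gripped across 14 mm. None at the start if absent (2 to 4 are present).
- casting_3_c (a point): Blue resin casting, 90 g: base slab 60 (its x) x 36 (y) x 18 mm high, on it an upright grip rib 44 (x) x 14 (y) mm, 58 mm high in all. This point: centre line, half-way up (29 mm above the underside); z up. Starts with its lower 14 mm in a mould cavity, 1.5 mm play; lift straight up by the rib, gripped across 14 mm. None at the start if absent (2 to 4 are present).

How it is judged:
By the outcome, as a careful person would: the job done as asked, in the order asked, and still so for the second after the job is handed in, with the robot touching nothing.
Of casting_0, casting_1, casting_2, casting_3 only 2 to 4 are there at a start; the rules pass over those that are not, and their reading is None.
At some moment in a run one of tray may be knocked a few centimetres aside while the robot is not near it.
Once in a run the grip may slacken for a moment while it holds something.
It also fails if it takes over 210 s, if anything falls off the work surface, if the arm or the gripper's body presses on something with over 40 N, if the wrist force passes 120 N, or if a joint passes its speed limit or range.

### The arm

A 7-joint arm with a two-finger parallel gripper is mounted at the origin on a cart in front of the work surface, level with it; the furniture and walls round the work are solid. World frame = base frame: x ahead of the robot, y to its left, z up, the work surface at z = 0. Lengths are in m, angles in rad, forces in N, time in s.
With the tool pointing down it reaches from about 0.425 to 0.95 m from the base axis. Payload 4.7 kg.
Tool frame: the origin (TCP) lies at the very end of the fingers, on their centre line; the grasp point (between the pads) lies 19 mm behind it; z points along the fingers, y is the line along which they close (so a half turn about z gives the same grasp; the last joint's range is limited). The gripper opens to 85 mm and grips with 20 to 120 N. Pads are 22 mm wide; open, the fingers measure 114 mm over their backs; the gripper's body (76 mm by 85 mm) begins 54 mm behind the grasp point. The pads swing forward as they close: fully open they stand 13 mm farther back than shut.
Start: joints at [1.138, 0.469, -0.049, 1.532, 0.024, 1.141, -0.082], TCP at [0.265, -0.621, 0.231] pointing down, gripper open.
Joint ranges: [-2.59, 2.59], [-0.33, 1.99], [-1.39, 1.29], [0.1, 2.45], [-1.04, 4.18], [0.21, 1.99], [-2.66, 2.66]. Speed limits (rad/s): [2.57, 2.57, 3.14, 3.14, 3.14, 3.14, 3.14].

### API

Orientations are given as a rotation vector (axis times angle).
In Python, from plant import bot gives the robot as it stands.
- The arm moves only by the tool carry_out, never from a script. Its argument "commands" is one flat list of numbers, 7 for each row, row after row: the closure in counts, from 0 (fully open) to 255 (shut), then the shift along the tool's x, y, z in mm, then the turn, a rotation vector about the tool's x, y, z in rad. In form: [grip, x, y, z, ax, ay, az, grip, x, y, z, ax, ay, az, ...]. A call has 1 to 5 rows; each row shifts and turns the commanded pose from where the row before left it, along the tool's axes as they then stand; what a row does not reach is not made up. A row lasts 1/8 s, in which the tool goes at most 62.5 mm and 10.7 degrees, less where a joint would pass 70% of its speed; a pose out of reach is approached as far as the arm can. A call is refused whole if a number of a shift passes 62.5 or a number of a turn 0.188, either way. A call with a gripper value outside its range is refused whole. The fingers move at their own pace and stop on an object; "force" is the grip in N (left out, the last holds). Time passes only in rows, so rows that do not move let the fingers close. It gives the time, the measured TCP pose, the force, the opening and the grip force at its end, in the units of the state.
- bot.observe(): the state, without advancing time (a new reading comes with each control period).
- bot.capture(name): name is "side" or "top"; returns the picture (480x640x3 uint8, blue, green, red); there is no depth.
- bot.calibration(name): a dict with "vfov" (degrees; the focal length in pixels is half the picture's height over the tangent of half this angle, whatever the lens; pixels are square), "cx", "cy" (the principal point, pixels), "R" (3x3) and "t" (3): a world point X has camera coordinates R X + t. Camera axes: x right, y down, z forward; pixel columns grow to the right and rows downward; lengths in m; the calibration is good to about 2 mm. A picture is of the moment at which its call begins. calibration takes no time and is no camera call.
- bot.sign_off(): hands the job in; it is judged then, once.
The state is a dict: "t": time; "joints": joint angles; "qvel": joint speeds; "joint_efforts": joint torques, N m; "tool_pos": TCP position; "tool_rot": TCP orientation; "wrist_force": force on the tool from outside, world axes, zero at the start; "torque": the same for the moment, N m; "gripper_width": finger opening in m; "finger_force": force on a finger pad.
Only numpy, scipy, OpenCV 4.12 (cv2) and the standard library are available. Lean on these libraries where they do the work, as an engineer would, in place of code of your own. Each camera call takes 0.05 s, during which the arm holds its last target. There are 200 camera calls.

## Working session

There is one attempt and no reset: what is moved stays moved. The work goes in short steps, Python scripts to look and compute and a tool call to move; the robot and the scene stay as the last step left them, time stands still between calls to the robot, and variables do not carry over. Pictures are saved under pics/ and viewed, at most 14 in all, crops included, and the job is handed in when it is done.

Besides the shell and the picture viewer there is one more tool, called after "Request:" by a JSON object that holds its "name" and its "arguments". carry_out: Moves the arm, as the interface text tells. Its arguments: {"type":"object","properties":{"commands":{"type":"array","items":{"type":"number"}},"force":{"type":"number"}},"required":["commands"]}

```bash
mkdir -p pics; ls
cat > h.py <<'E'
import numpy as np, cv2
from plant import bot
from scipy.spatial.transform import Rotation as R
def cam(n):
    c=bot.calibration(n); f=240/np.tan(np.radians(c['vfov'])/2)
    return f,c['cx'],c['cy'],np.array(c['R']),np.array(c['t'])
def pix(n,X):
    f,cx,cy,r,t=cam(n); p=np.atleast_2d(X)@r.T+t
    return np.c_[cx+f*p[:,0]/p[:,2],cy+f*p[:,1]/p[:,2]]
def world(n,uv,z):
    f,cx,cy,r,t=cam(n); uv=np.atleast_2d(uv).astype(float)
    d=np.c_[(uv[:,0]-cx)/f,(uv[:,1]-cy)/f,np.ones(len(uv))]@r; o=-r.T@t
    return o+d*((z-o[2])/d[:,2])[:,None]
def snap(n,name):
    im=bot.capture(n); cv2.imwrite('pics/'+name+'.png',im); return im
E
python3 - <<'E'
from h import *
for n in ('top','side'):
    snap(n,n+'0'); print(n,bot.calibration(n), -cam(n)[3].T@cam(n)[4])
o=bot.observe(); print(o); print(R.from_rotvec(o['tool_rot']).as_matrix().round(3))
E
```

```text
pics
top {'vfov': 48.68634549111079, 'cx': 315.5671357435442, 'cy': 241.2278603145366, 'R': array([[-0.02560769, -0.99966044, -0.00482152],
       [-0.99217421,  0.02600494, -0.12212322],
       [ 0.12220713,  0.0016565 , -0.99250324]]), 't': array([-0.02100783,  0.61896242,  1.15333293])} [ 0.47263508 -0.03900727  1.22017505]
side {'vfov': 52.33942834296207, 'cx': 328.1538045751982, 'cy': 237.43160716008072, 'R': array([[ 9.99814518e-01, -1.08150453e-02, -1.59362612e-02],
       [-1.92481058e-02, -5.89605211e-01, -8.07462201e-01],
       [-6.63362358e-04,  8.07619174e-01, -5.89704019e-01]]), 't': array([-0.60805299,  0.03405381,  1.36635582])} [ 0.60950207 -1.08999298  0.82355259]
{'t': 0.1, 'joints': array([ 1.13809648,  0.4693852 , -0.04862622,  1.53357077,  0.02407587,
        1.14098701, -0.08231047]), 'qvel': array([ 1.45905277e-03, -2.40860999e-03, -1.26325215e-03, -3.07658033e-03,
       -8.80947726e-05, -5.64708474e-04, -1.18628921e-03]), 'joint_efforts': array([ 8.42487202e-05, -5.11515319e+01, -4.71622101e-02, -2.38391072e+01,
        1.08151801e-02,  4.37952476e-03,  2.79066063e-05]), 'tool_pos': array([ 0.26504985, -0.62021827,  0.23035155]), 'tool_rot': array([-3.07607701e+00, -6.29696646e-01,  5.93923215e-04]), 'wrist_force': array([ 0.14789643, -0.03009644, -0.35202656]), 'torque': array([0.00201334, 0.02616989, 0.00461222]), 'finger_force': 0.0, 'gripper_width': 0.08553810567938498}
[[ 0.92   0.393 -0.001]
 [ 0.393 -0.92   0.002]
 [-0.    -0.002 -1.   ]]
```

View pics/top0.png

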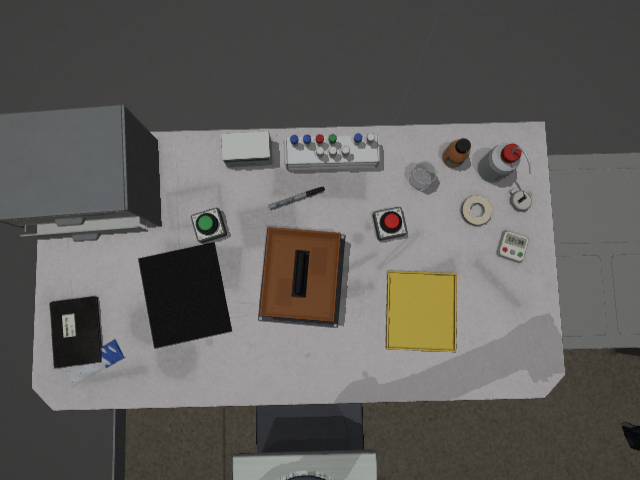

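View pics/side0.png

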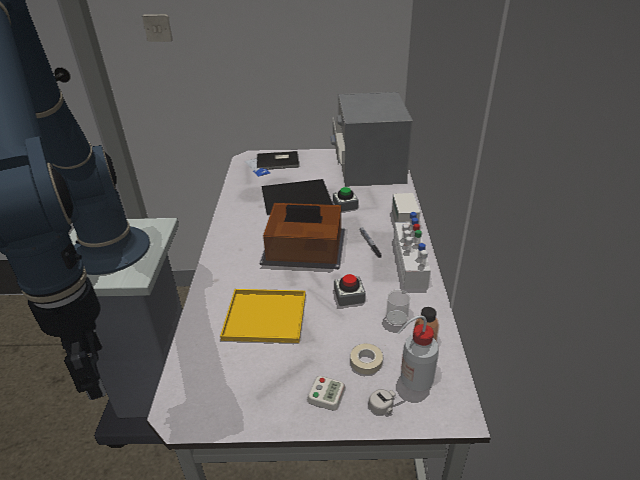

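The top view shows the green button at (207,224), the red at (391,221), the hood at about (302,275) with its ridge at (300,274), the mat at (185,295), the tray at (421,311), the marker at (297,197) and the tape at (477,210). The side view agrees.

```bash
cat >> h.py <<'E'
def blob(mask,near=None,amin=40):
    n,l,s,c=cv2.connectedComponentsWithStats(mask.astype(np.uint8))
    k=[i for i in range(1,n) if s[i,4]>amin]
    i=min(k,key=lambda i:np.hypot(*(c[i]-near))) if near is not None else max(k,key=lambda i:s[i,4])
    m=(l==i).astype(np.uint8); cnt=max(cv2.findContours(m,0,1)[0],key=cv2.contourArea)
    return c[i],s[i],cnt
def tri(a,b):  # rays top a, side b
    P=[];D=[]
    for n,uv in (('top',a),('side',b)):
        p=world(n,uv,0)[0];q=world(n,uv,0.5)[0];P.append(p);D.append((q-p)/np.linalg.norm(q-p))
    A=np.c_[D[0],-D[1]]; s=np.linalg.lstsq(A,P[1]-P[0],rcond=None)[0]
    x,y=P[0]+s[0]*D[0],P[1]+s[1]*D[1]; return (x+y)/2,np.linalg.norm(x-y)
def quad(n,cnt,z):
    """min-area rect of contour lifted to plane z: centre, dims, angle of each"""
    w=world(n,cnt[:,0],z)[:,:2].astype(np.float32); return cv2.minAreaRect(w)
E
python3 - <<'E'
from h import *
t=cv2.imread('pics/top0.png');s=cv2.imread('pics/side0.png')
ht,hs=[cv2.cvtColor(i,cv2.COLOR_BGR2HSV) for i in (t,s)]
rng=lambda h,a,b:cv2.inRange(h,a,b)>0
for nm,a,b,p,q in (('green',(50,120,60),(90,255,255),(207,224),(345,191)),('red',(172,150,80),(180,255,255),(391,221),(349,282)),('red0',(0,150,120),(4,255,255),(391,221),(349,282))):
    try:
        c1,s1,k1=blob(rng(ht,a,b),p,10);c2,s2,k2=blob(rng(hs,a,b),q,10)
        print(nm,c1,s1,c2,s2,tri(c1,c2)); print(world('top',c1,.045))
    except Exception as e: print(nm,e)
c,st,k=blob(rng(ht,(20,120,80),(35,255,255)),(421,311)); print('tray',quad('top',k,.016))
m=(ht[...,2]<60); 
c,st,k=blob(m,(185,295),300); print('mat',st,quad('top',k,.003))
c,st,k=blob(m,(300,274),100); print('ridge',st,quad('top',k,.134))
c,st,k=blob(rng(ht,(3,100,60),(18,255,255)),(302,275)); print('hood',st,quad('top',k,.092), cv2.approxPolyDP(k,5,True)[:,0].tolist())
c2,s2,k2=blob(hs[...,2]<40,(302,214),50);print('side ridge',c2,s2,cv2.approxPolyDP(k2,2,True)[:,0].tolist())
big=lambda im,x,y,w,h,f:cv2.resize(im[y:y+h,x:x+w],None,fx=f,fy=f,interpolation=cv2.INTER_CUBIC)
cv2.imwrite('pics/c1.png',np.hstack([big(t,240,210,130,130,4.4)[:572],]))
E
```

```text
green [205.03448276 222.31609195] [198 215  15  15 174] [345.03125 190.6875 ] [340 187  11   8  64] (array([0.66423115, 0.2080736 , 0.05280153]), np.float64(0.0021014806635007433))
[[0.66658138 0.20983151 0.045     ]]
red min() iterable argument is empty
red0 [391.42857143 220.63636364] [385 214  14  14 154] [349.24468085 278.40425532] [343 274  14   9  94] (array([ 0.6573764 , -0.20658975,  0.05626521]), np.float64(0.000388385625665115))
[[ 0.65936245 -0.20820142  0.045     ]]
tray ((0.45803701877593994, -0.27054354548454285), (0.15589600801467896, 0.174656480550766), 86.25556945800781)
mat [ 139  208   93  140 7275] ((0.5489066243171692, 0.25760143995285034), (0.2841833233833313, 0.21100303530693054), 10.958028793334961)
ridge [291 250  19  47 663] ((0.5413597822189331, -0.003928801044821739), (0.02921692654490471, 0.09525541961193085), 83.63325500488281)
hood [ 260  227   81   95 5909] ((0.5432595014572144, -0.0023804455995559692), (0.15730568766593933, 0.18916906416416168), 83.81494903564453) [[268, 227], [260, 315], [333, 321], [340, 233]]
side ridge [302.88709677 213.65949821] [285 205  37  18 558] [[286, 207], [285, 220], [320, 222], [318, 206]]
```

View pics/c1.png

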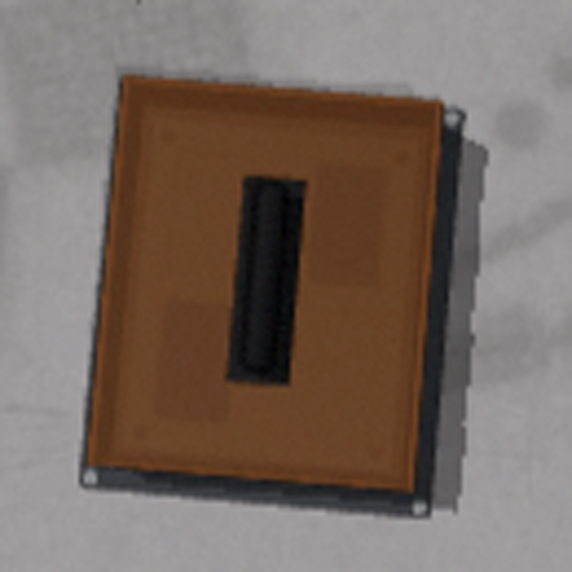

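Two darker blocks show through the hood, in crop pixels at about (350,225) and (195,360), which are castings at two opposite corners of the mould. Next I work out the first move and the mat pose.

```bash
cat >> h.py <<'E'
def go(p,yaw,frm=None):
    """tool-frame turn (first) then shift in mm to reach p with tool x at yaw (deg), tool down"""
    o=bot.observe(); p0=o['tool_pos'] if frm is None else np.array(frm[0])
    R0=R.from_rotvec(o['tool_rot']) if frm is None else R.from_euler('z',frm[1],degrees=True)*R.from_rotvec([np.pi,0,0])
    R1=R.from_euler('z',yaw,degrees=True)*R.from_rotvec([np.pi,0,0])
    print('turn',(R0.inv()*R1).as_rotvec().round(3),'shift mm',(R1.inv().apply(np.array(p)-p0)*1000).round(1))
def st():
    o=bot.observe(); Rm=R.from_rotvec(o['tool_rot']).as_matrix()
    print('t',round(o['t'],2),'p',o['tool_pos'].round(4),'yaw',np.degrees(np.arctan2(Rm[1,0],Rm[0,0])).round(2),'tilt',Rm[:2,2].round(4),'F',o['wrist_force'].round(1),'w',round(o['gripper_width'],4),'ff',o['finger_force'])
E
python3 - <<'E'
from h import *
go((.658,-.207,.11),-6.2)
print(cv2.minAreaRect(world('top',[(139,258),(216,243),(231,332),(153,347)],.003)[:,:2].astype(np.float32)))
print(world('top',[(319.5,261),(284,292)],.068))
E
```

```text
turn [-0.002  0.     0.512] shift mm [ 346.  -453.2  120.4]
((0.5073867440223694, 0.2649412155151367), (0.20676951110363007, 0.18035006523132324), 9.639714241027832)
[[ 0.57089782 -0.04453717  0.068     ]
 [ 0.50565339  0.03402339  0.068     ]]
```

Request:
{"name": "carry_out", "arguments": {"commands": [255,0,0,0,0,0,0.17,255,0,0,0,0,0,0.17,255,0,0,0,0,0,0.17,255,34,-45,0,0,0,0,255,34,-45,0,0,0,0]}}

```text
t: 0.72
tool_pos: [0.3427, -0.5375, 0.2306]
tool_rot: [-3.136, 0.17, 0.001]
wrist_force: [0.9, 0.1, 0.2]
gripper_width: 0.0003
finger_force: 0.0
```

Request:
{"name": "carry_out", "arguments": {"commands": [255,34,-45,0,0,0,0,255,34,-45,0,0,0,0,255,34,-45,0,0,0,0,255,34,-45,0,0,0,0,255,34,-45,0,0,0,0]}}

```text
t: 1.35
tool_pos: [0.5362, -0.3312, 0.231]
tool_rot: [-3.137, 0.167, 0.001]
wrist_force: [0.6, -0.4, 0.2]
gripper_width: 0.0001
finger_force: 0.0
```

```bash
python3 -c "
from h import *
st();go((.658,-.207,.07),-6.2)"
```

```text
t 1.35 p [ 0.5362 -0.3312  0.231 ] yaw -6.09 tilt [-0.0005  0.0002] F [ 0.6 -0.4  0.2] w 0.0001 ff 0.0
turn [-0.     0.001  0.002] shift mm [ 107.7 -136.6  161. ]
```

Request:
{"name": "carry_out", "arguments": {"commands": [255,36,-45.5,0,0,0,0,255,36,-45.5,0,0,0,0,255,36,-45.5,40,0,0,0,255,0,0,60,0,0,0,255,0,0,60,0,0,0]}}

```text
t: 1.98
tool_pos: [0.653, -0.212, 0.074]
tool_rot: [3.137, -0.164, 0.001]
wrist_force: [0.2, -0.3, -0.6]
gripper_width: 0.0
finger_force: 0.0
```

Request:
{"name": "carry_out", "arguments": {"commands": [255,0,0,4,0,0,0,255,0,0,4,0,0,0,255,0,0,4,0,0,0,255,0,0,2,0,0,0,255,0,0,0,0,0,0]}}

```text
t: 2.6
tool_pos: [0.653, -0.2133, 0.0629]
tool_rot: [3.137, -0.167, 0.002]
wrist_force: [0.4, -0.4, -1.1]
gripper_width: 0.0
finger_force: 0.0
```

Run:
```python
from h import *
st(); t=snap('top','t1'); s=snap('side','s1')
cv2.imwrite('pics/c2.png',np.hstack([cv2.resize(t[160:260,330:450],(480,400)),cv2.resize(s[210:330,290:410],(320,320))[:400] if 0 else cv2.resize(s[230:310,300:364],(320,400))]))
```

```text
t 2.6 p [ 0.653  -0.2133  0.0629] yaw -6.09 tilt [ 0.0015 -0.0005] F [ 0.4 -0.4 -1.1] w 0.0 ff 0.0
```

View pics/c2.png

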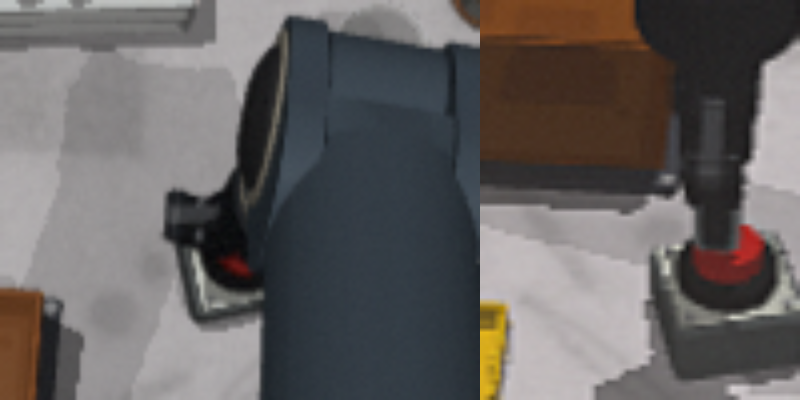

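The fingers are just above the red button, about 5 mm off centre towards the robot. I'll correct that and press.

Request:
{"name": "carry_out", "arguments": {"commands": [255,4,-6,0,0,0,0,255,0,0,4,0,0,0,255,0,0,4,0,0,0,255,0,0,2,0,0,0,255,0,0,0,0,0,0]}}

```text
t: 3.32
tool_pos: [0.658, -0.2067, 0.0522]
tool_rot: [-3.136, 0.166, -0.002]
wrist_force: [1.9, 2.5, 3.4]
gripper_width: 0.0001
finger_force: 1.9
```

Request:
{"name": "carry_out", "arguments": {"commands": [255,0,0,2,0,0,0,255,0,0,2,0,0,0,255,0,0,0,0,0,0]}}

```text
t: 3.7
tool_pos: [0.658, -0.2069, 0.05]
tool_rot: [-3.137, 0.166, -0.002]
wrist_force: [-1.3, 4.0, 13.1]
gripper_width: 0.0003
finger_force: 6.6
```

Request:
{"name": "carry_out", "arguments": {"commands": [255,0,0,2,0,0,0,255,0,0,2,0,0,0,255,0,0,0,0,0,0]}}

```text
t: 4.08
tool_pos: [0.6581, -0.2069, 0.0497]
tool_rot: [-3.137, 0.167, -0.003]
wrist_force: [-9.2, 6.5, 31.5]
gripper_width: -0.0001
finger_force: 15.5
```

The red button bottomed out at z = 0.050 with 13–31 N on it. Next I release it and plan the move to the hood.

Request:
{"name": "carry_out", "arguments": {"commands": [255,0,0,-20,0,0,0,255,0,0,-60,0,0,0,0,0,0,-60,0,0,0,0,0,0,-30,0,0,0]}}

```text
t: 4.58
tool_pos: [0.6573, -0.2097, 0.2171]
tool_rot: [3.134, -0.169, 0.004]
wrist_force: [0.0, -0.7, -0.3]
gripper_width: 0.0359
finger_force: 0.0
```

```bash
python3 -c "
from h import *
st();go((.5433,-.0024,.16),-6.2)"
```

```text
t 4.58 p [ 0.6573 -0.2097  0.2171] yaw -6.19 tilt [ 0.0026 -0.003 ] F [ 0.  -0.7 -0.3] w 0.0359 ff 0.0
turn [ 0.003 -0.003  0.   ] shift mm [-135.7 -193.8   57.1]
```

Request:
{"name": "carry_out", "arguments": {"commands": [0,-34,-48.5,0,0,0,0,0,-34,-48.5,0,0,0,0,0,-34,-48.5,0,0,0,0,0,-34,-48.5,0,0,0,0,0,0,0,30,0,0,0]}}

```text
t: 5.2
tool_pos: [0.5415, 0.0036, 0.1851]
tool_rot: [-3.137, 0.155, -0.004]
wrist_force: [-0.2, -1.2, -0.9]
gripper_width: 0.0858
finger_force: 0.0
```

Request:
{"name": "carry_out", "arguments": {"commands": [0,0,0,26,0,0,0,0,0,0,0,0,0,0]}}

```text
t: 5.45
tool_pos: [0.5402, -0.0017, 0.1555]
tool_rot: [3.135, -0.168, -0.01]
wrist_force: [0.9, -0.8, 0.7]
gripper_width: 0.0852
finger_force: 0.0
```

```bash
python3 -c "
from h import *
st();go((.5433,-.0024,.101),-6.2)
s=snap('side','s2');cv2.imwrite('pics/c3.png',cv2.resize(s[110:280,220:390],(680,680))[:600])"
```

```text
t 5.45 p [ 0.5402 -0.0017  0.1555] yaw -6.14 tilt [-0.0062 -0.0016] F [ 0.9 -0.8  0.7] w 0.0852 ff 0.0
turn [0.002 0.006 0.001] shift mm [ 3.1  0.4 54.5]
```

View pics/c3.png

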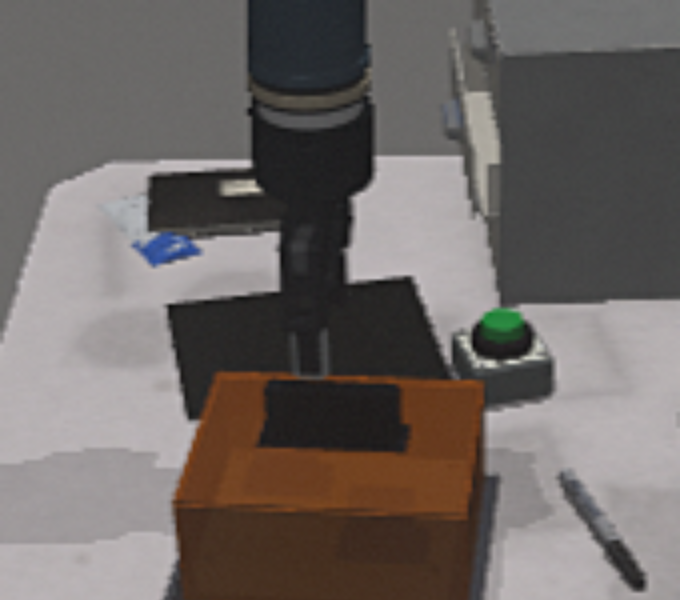

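```bash
python3 -c "
from h import *
print(pix('side',[(.54,-.045,.16),(.54,.04,.16),(.54,0,.1555),(.5433,-.0024,.134)]))
r=R.from_euler('z',-6.2,degrees=True).as_matrix()
P=[r@np.array([a*.045,b*.008,.0])+[.5433,-.0024,.134] for a in(-1,1) for b in (-1,1)]
print(pix('side',P),pix('top',P))"
```

```text
[[300.39270705 206.19698052]
 [301.50989852 189.07018301]
 [301.08322011 198.37654733]
 [302.70349407 205.81464548]]
[[285.30592692 206.78253289]
 [286.31730794 203.5380296 ]
 [319.356487   208.12833018]
 [320.0343654  204.85046859]] [[301.38346388 294.53818131]
 [293.564631   293.88835406]
 [305.13218768 250.76054634]
 [297.39069321 250.1267339 ]]
```

Request:
{"name": "carry_out", "arguments": {"commands": [0,3,0,18,0,0,0,0,0,0,18,0,0,0,0,0,0,18,0,0,0,0,0,0,0,0,0,0]}}

```text
t: 6.0
tool_pos: [0.5447, -0.001, 0.1025]
tool_rot: [3.137, -0.167, -0.004]
wrist_force: [-0.4, -0.2, -0.5]
gripper_width: 0.0855
finger_force: 0.0
```

Request:
{"name": "carry_out", "arguments": {"commands": [120,0,0,0,0,0,0,255,0,0,0,0,0,0,255,0,0,0,0,0,0,255,0,0,0,0,0,0], "force": 80}}

```text
t: 6.5
tool_pos: [0.5458, -0.0009, 0.1045]
tool_rot: [3.137, -0.167, 0.001]
wrist_force: [0.2, 1.0, -0.1]
gripper_width: 0.0147
finger_force: 77.9
```

```bash
python3 -c "
from h import *
st()"
```

```text
t 6.5 p [ 0.5458 -0.0009  0.1045] yaw -6.1 tilt [ 0.0009 -0.0005] F [ 0.2  1.  -0.1] w 0.0147 ff 77.9298198223114
```

Request:
{"name": "carry_out", "arguments": {"commands": [255,0,0,-15,0,0,0,255,0,0,-30,0,0,0,255,0,0,-35,0,0,0,255,0,0,-20,0,0,0,255,0,0,0,0,0,0]}}

```text
t: 7.12
tool_pos: [0.5465, -0.0004, 0.2059]
tool_rot: [-3.137, 0.167, -0.007]
wrist_force: [-0.1, 0.1, -3.7]
gripper_width: 0.0149
finger_force: 78.1
```

```bash
python3 -c "
from h import *
st();s=snap('side','s3');t=snap('top','t3');cv2.imwrite('pics/c4.png',np.hstack([cv2.resize(s[100:300,220:400],(540,600)),cv2.resize(t[200:360,250:320],(262,600))]))
go((.507,.265,.2),9.6)"
```

```text
t 7.12 p [ 5.465e-01 -4.000e-04  2.059e-01] yaw -6.08 tilt [0.0042 0.0002] F [-0.1  0.1 -3.7] w 0.0149 ff 78.13661813735962
turn [ 0.     0.001 -0.274] shift mm [   7.  -268.2    3.4]
```

View pics/c4.png

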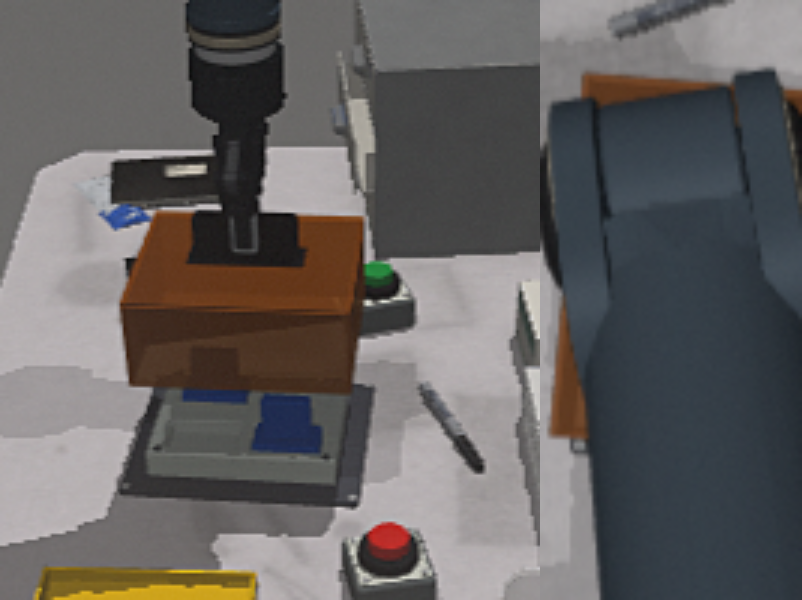

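The hood hangs level above the mould. Blue castings are visible in the near-right cavity and a far-left one, and the near-left cavity is empty. Next I carry the hood to the mat.

Request:
{"name": "carry_out", "arguments": {"commands": [255,0,0,0,0,0,-0.137,255,0,0,0,0,0,-0.137,255,1,-30,0,0,0,0,255,1,-40,0,0,0,0,255,1,-40,0,0,0,0]}}

```text
t: 7.85
tool_pos: [0.5289, 0.109, 0.2022]
tool_rot: [3.13, 0.262, -0.005]
wrist_force: [0.3, 1.6, -2.2]
gripper_width: 0.0146
finger_force: 78.2
```

Request:
{"name": "carry_out", "arguments": {"commands": [255,1,-40,0,0,0,0,255,1,-40,0,0,0,0,255,1,-40,0,0,0,0,255,1,-38,0,0,0,0,255,0,0,0,0,0,0]}}

```text
t: 8.48
tool_pos: [0.5053, 0.2687, 0.2023]
tool_rot: [-3.128, -0.274, 0.005]
wrist_force: [0.5, 0.0, -1.7]
gripper_width: 0.0149
finger_force: 78.4
```

```bash
python3 -c "
from h import *
st();s=snap('side','s4');t=snap('top','t4');cv2.imwrite('pics/c5.png',np.hstack([cv2.resize(s[80:260,220:390],(400,424)),cv2.resize(t[210:380,100:260],(400,424))]))
go((.507,.265,.0985),9.6)"
```

```text
t 8.47 p [0.5053 0.2687 0.2023] yaw 10.0 tilt [-0.0033  0.0011] F [ 0.5  0.  -1.7] w 0.0149 ff 78.43308091163635
turn [0.001 0.003 0.001] shift mm [  0.3  -0.6 103.8]
```

View pics/c5.png

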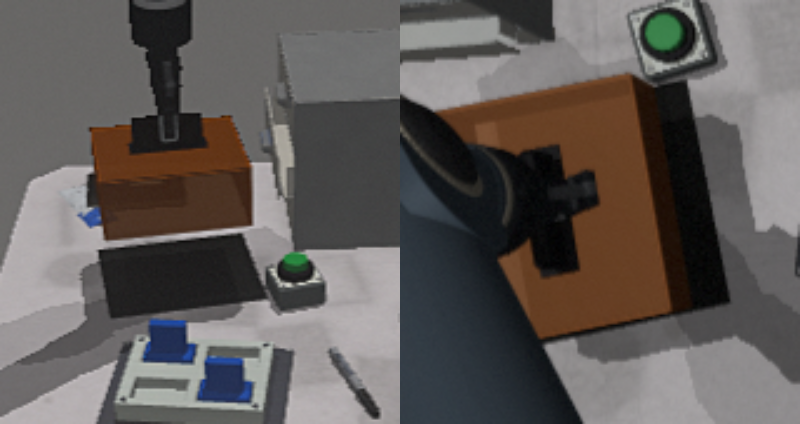

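The mould holds two castings, far-left and near-right, and the hood is lined up over the mat. Next I lower it.

Request:
{"name": "carry_out", "arguments": {"commands": [255,0,0,35,0,0,0,255,0,0,35,0,0,0,255,0,0,20,0,0,0,255,0,0,7,0,0,0,255,0,0,0,0,0,0]}}

```text
t: 9.2
tool_pos: [0.5079, 0.2639, 0.1066]
tool_rot: [3.13, 0.261, -0.001]
wrist_force: [0.2, -0.3, -2.0]
gripper_width: 0.0147
finger_force: 78.3
```

Request:
{"name": "carry_out", "arguments": {"commands": [255,0,0,3,0,0,0,255,0,0,3,0,0,0,255,0,0,0,0,0,0]}}

```text
t: 9.57
tool_pos: [0.5076, 0.2648, 0.101]
tool_rot: [3.13, 0.263, 0.0]
wrist_force: [0.2, -0.5, -3.6]
gripper_width: 0.0147
finger_force: 78.3
```

```bash
python3 -c "
from h import *
st()"
```

```text
t 9.57 p [0.5076 0.2648 0.101 ] yaw 9.62 tilt [ 0.0002 -0.0001] F [ 0.2 -0.5 -3.6] w 0.0147 ff 78.33652853965759
```

Request:
{"name": "carry_out", "arguments": {"commands": [255,0,0,1.5,0,0,0,255,0,0,1.5,0,0,0,255,0,0,0,0,0,0]}}

```text
t: 9.95
tool_pos: [0.5078, 0.265, 0.0995]
tool_rot: [3.13, 0.263, 0.001]
wrist_force: [-2.8, -2.8, 8.1]
gripper_width: 0.0147
finger_force: 80.0
```

Request:
{"name": "carry_out", "arguments": {"commands": [255,0,0,1,0,0,0,255,0,0,0,0,0,0]}}

```text
t: 10.2
tool_pos: [0.5079, 0.265, 0.0995]
tool_rot: [3.13, 0.263, 0.002]
wrist_force: [-5.0, -2.7, 14.1]
gripper_width: 0.015
finger_force: 81.0
```

Request:
{"name": "carry_out", "arguments": {"commands": [255,0,0,-1.5,0,0,0,100,0,0,0,0,0,0,0,0,0,0,0,0,0,0,0,0,0,0,0,0,0,0,0,-20,0,0,0]}}

```text
t: 10.82
tool_pos: [0.5066, 0.2641, 0.117]
tool_rot: [3.129, 0.263, -0.005]
wrist_force: [0.1, -0.2, 0.2]
gripper_width: 0.0847
finger_force: 0.0
```

Request:
{"name": "carry_out", "arguments": {"commands": [0,0,0,-40,0,0,0,0,0,0,-50,0,0,0,0,0,0,0,0,0,0]}}

```text
t: 11.2
tool_pos: [0.5099, 0.2665, 0.2126]
tool_rot: [-3.127, -0.263, -0.013]
wrist_force: [0.3, 0.6, -0.4]
gripper_width: 0.0855
finger_force: 0.0
```

Run:
```python
from h import *
st();s=snap('side','s5');t=snap('top','t5')
cv2.imwrite('pics/c6.png',np.vstack([cv2.resize(t[200:360,100:490],(780,320)),cv2.resize(s[180:350,210:400],(313,280),interpolation=3) if 0 else np.hstack([cv2.resize(t[215:340,250:350],(224,280),interpolation=2),cv2.resize(s[160:280,220:390],(397,280)),np.zeros((280,159,3),np.uint8)])]))
h=cv2.cvtColor(t,cv2.COLOR_BGR2HSV);hs=cv2.cvtColor(s,cv2.COLOR_BGR2HSV)
m=cv2.inRange(h,(108,120,40),(130,255,255));ms=cv2.inRange(hs,(108,120,40),(130,255,255))
for M in (m,ms):
    n,l,S,c=cv2.connectedComponentsWithStats(M)
    for i in range(1,n):
        if S[i,4]>60: print(c[i],S[i])
c,sx,k=blob(cv2.inRange(h,(20,120,80),(35,255,255))>0,(421,311)); print('tray',quad('top',k,.016))
c,sx,k=blob(cv2.inRange(h,(3,100,60),(18,255,255))>0,(185,295),800); print('hood',sx,quad('top',k,.087))
```

```text
t 11.2 p [0.5099 0.2665 0.2126] yaw 9.61 tilt [0.0078 0.0043] F [ 0.3  0.6 -0.4] w 0.0855 ff 0.0
[318.34292566 260.73141487] [310 247  18  28 417]
[284.10232558 291.79069767] [275 278  19  28 430]
[291.4244373  225.03858521] [281 216  22  18 311]
[314.91836735 241.29446064] [304 231  23  20 343]
tray ((0.4580916464328766, -0.27053168416023254), (0.15591248869895935, 0.17475561797618866), 86.22379302978516)
hood [ 133  244   86  100 4784] ((0.5063247084617615, 0.26505768299102783), (0.18943612277507782, 0.15734589099884033), 9.608363151550293)
```

View pics/c6.png

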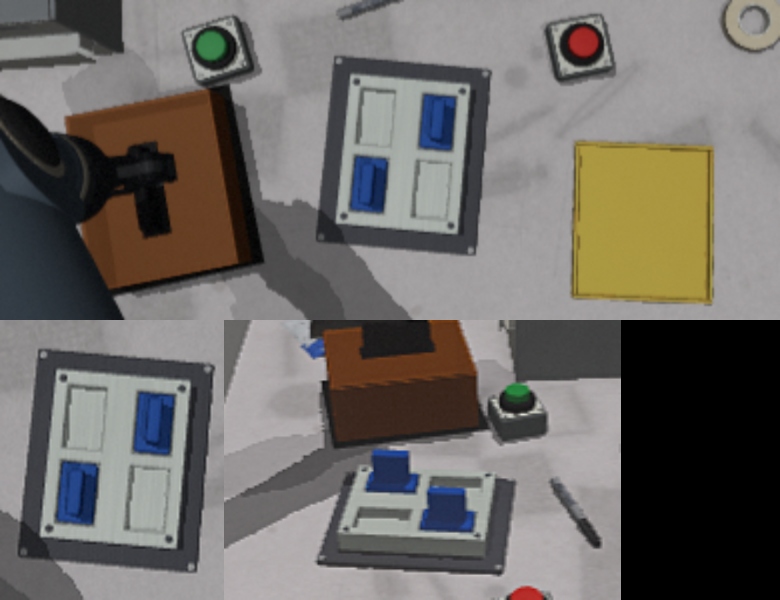

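Top view: hood on the mat inside its edges, two castings in the mould at (318,261) and (284,292), tray unmoved at (421,311). Next I fit the plate.

Run:
```python
from h import *
t=cv2.imread('pics/t5.png');h=cv2.cvtColor(t,cv2.COLOR_BGR2HSV)
C=np.array([(338,57),(490,71),(474,254),(318,240)])/2+[100,200]
print('plate',cv2.minAreaRect(world('top',C,.008)[:,:2].astype(np.float32)))
C=np.array([(352,74),(470,83),(458,233),(338,224)])/2+[100,200]
print('block',cv2.minAreaRect(world('top',C,.032)[:,:2].astype(np.float32)))
r=R.from_euler('z',-6.2,degrees=True).as_matrix()[:2,:2]
for c0 in ((.5433,-.0024),(.5455,-.001)):
  for a in ((.038,-.035),(-.038,.035)): print(c0,r@np.array(a)+c0)
# model silhouettes vs blob centroids
M=cv2.inRange(h,(108,120,40),(130,255,255))
from scipy.optimize import least_squares
def sil(x,y,yaw):
    q=R.from_euler('z',yaw,degrees=True).as_matrix()[:2,:2]; im=np.zeros((480*4,640*4),np.uint8)
    for hx,hy,zs in ((.03,.018,(.032,.036)),(.022,.007,(.036,.076))):
        P=[np.r_[q@[sx*hx,sy*hy]+[x,y],z] for sx in(-1,1) for sy in(-1,1) for z in zs]
        cv2.fillConvexPoly(im,cv2.convexHull(((pix('top',np.array(P))+.5)*4).astype(np.int32)),1)
    ys,xs=np.nonzero(im); return xs.mean()/4-.5,ys.mean()/4-.5
for obs,a in (((318.34,260.73),(.038,-.035)),((284.10,291.79),(-.038,.035))):
    p=r@np.array(a)+[.5440,-.002]
    for _ in range(4):
        d=np.array(obs)-sil(*p,-6.2); p=p+np.array([-d[1],-d[0]])*.00212
    print('fit',p,sil(*p,-6.2))
```

```text
plate ((0.5395829677581787, -0.004825294017791748), (0.1770278513431549, 0.2101428210735321), 83.18234252929688)
block ((0.5402392745018005, -0.00520218163728714), (0.13365627825260162, 0.16938577592372894), 83.76116943359375)
(0.5433, -0.0024) [ 0.57729776 -0.04129926]
(0.5433, -0.0024) [0.50930224 0.03649926]
(0.5455, -0.001) [ 0.57949776 -0.03989926]
(0.5455, -0.001) [0.51150224 0.03789926]
fit [ 0.57438375 -0.04229617] (np.float64(318.3865994031548), np.float64(260.68988915731137))
fit [0.50671579 0.03565938] (np.float64(284.125), np.float64(291.875))
```

```bash
python3 -c "
from h import *
go((.5764,-.0413,.1),-6.2)"
```

```text
turn [ 0.    -0.001  0.276] shift mm [101.4 296.8 108.4]
```

Request:
{"name": "carry_out", "arguments": {"commands": [0,0,0,0,0,0,0.138,0,0,0,0,0,0,0.138,0,17,50,0,0,0,0,0,17,50,0,0,0,0,0,17,50,0,0,0,0]}}

```text
t: 11.92
tool_pos: [0.5413, 0.1084, 0.2064]
tool_rot: [3.136, -0.169, -0.005]
wrist_force: [0.9, 0.4, -0.2]
gripper_width: 0.0852
finger_force: 0.0
```

Request:
{"name": "carry_out", "arguments": {"commands": [0,17,50,0,0,0,0,0,17,50,0,0,0,0,0,16,47,0,0,0,0,0,0,0,50,0,0,0,0,0,0,50,0,0,0]}}

```text
t: 12.55
tool_pos: [0.5752, -0.0425, 0.1058]
tool_rot: [3.137, -0.173, -0.002]
wrist_force: [0.5, 1.3, 0.0]
gripper_width: 0.0852
finger_force: 0.0
```

Request:
{"name": "carry_out", "arguments": {"commands": [0,0,0,0,0,0,0]}}

```text
t: 12.68
tool_pos: [0.5717, -0.0414, 0.1033]
tool_rot: [3.137, -0.17, -0.019]
wrist_force: [-0.5, 0.5, 0.7]
gripper_width: 0.0854
finger_force: 0.0
```

```bash
python3 -c "
from h import *
st();go((.5764,-.0413,.044),-6.2)"
```

```text
t 12.68 p [ 0.5717 -0.0414  0.1033] yaw -6.2 tilt [-0.0118  0.0002] F [-0.5  0.5  0.7] w 0.0854 ff 0.0
turn [0.001 0.012 0.   ] shift mm [ 4.7 -0.7 59.3]
```

Request:
{"name": "carry_out", "arguments": {"commands": [0,1,-0.5,20,0,0,0,0,0,0,20,0,0,0,0,0,0,12,0,0,0,0,0,0,0,0,0,0,0,0,0,0,0,0,0]}}

```text
t: 13.3
tool_pos: [0.5778, -0.0409, 0.0574]
tool_rot: [3.137, -0.17, 0.003]
wrist_force: [0.4, 0.0, -0.1]
gripper_width: 0.0852
finger_force: 0.0
```

```bash
python3 -c "
from h import *
st();go((.5764,-.0413,.044),-6.2)"
```

```text
t 13.3 p [ 0.5778 -0.0409  0.0574] yaw -6.19 tilt [ 0.0018 -0.0001] F [ 0.4  0.  -0.1] w 0.0852 ff 0.0
turn [-0.    -0.002  0.   ] shift mm [-1.4  0.5 13.4]
```

Request:
{"name": "carry_out", "arguments": {"commands": [0,-1,0,12,0,0,0,0,0,0,0,0,0,0,120,0,0,0,0,0,0,255,0,0,0,0,0,0,255,0,0,0,0,0,0], "force": 60}}

```text
t: 13.92
tool_pos: [0.5762, -0.0409, 0.0445]
tool_rot: [3.137, -0.17, 0.001]
wrist_force: [-0.5, -0.1, -0.8]
gripper_width: 0.0321
finger_force: 0.0
```

Request:
{"name": "carry_out", "arguments": {"commands": [255,0,0,0,0,0,0,255,0,0,0,0,0,0]}}

```text
t: 14.18
tool_pos: [0.5761, -0.0413, 0.0444]
tool_rot: [3.136, -0.17, 0.0]
wrist_force: [0.6, -1.0, 1.4]
gripper_width: 0.0132
finger_force: 60.2
```

```bash
python3 -c "
from h import *
st()"
```

```text
t 14.18 p [ 0.5761 -0.0413  0.0444] yaw -6.22 tilt [ 0.0002 -0.0005] F [ 0.6 -1.   1.4] w 0.0132 ff 60.249048471450806
```

Request:
{"name": "carry_out", "arguments": {"commands": [255,0,0,-10,0,0,0,255,0,0,-30,0,0,0,255,0,0,-45,0,0,0,255,0,0,-45,0,0,0,255,0,0,0,0,0,0]}}

```text
t: 14.8
tool_pos: [0.5787, -0.0404, 0.179]
tool_rot: [-3.136, 0.169, -0.014]
wrist_force: [-0.6, -0.7, -1.4]
gripper_width: 0.0131
finger_force: 60.0
```

```bash
cat >> h.py <<'E'
def tray(name):
    t=snap('top',name); h=cv2.cvtColor(t,cv2.COLOR_BGR2HSV)
    c,sx,k=blob(cv2.inRange(h,(20,120,80),(35,255,255))>0,(421,311),300); q=quad('top',k,.016)
    print('tray',q); (w,hh),a=q[1],q[2]
    yaw=a if w>hh else a-90
    r=R.from_euler('z',yaw,degrees=True).as_matrix()[:2,:2]
    for d in ((.038,-.034),(-.038,.034)): print('slot',d,(r@np.array(d)+q[0]+np.array([.002,.001])).round(4),'yaw',yaw)
E
python3 -c "
from h import *
st();tray('t6');go((.4938,-.306,.17),-3.8)"
```

```text
t 14.8 p [ 0.5787 -0.0404  0.179 ] yaw -6.18 tilt [0.0091 0.0001] F [-0.6 -0.7 -1.4] w 0.0131 ff 60.01592516899109
tray ((0.4579938054084778, -0.2709958255290985), (0.15508075058460236, 0.174679696559906), 86.46443939208984)
slot (0.038, -0.034) [ 0.4958 -0.3063] yaw -3.5355606079101562
slot (-0.038, 0.034) [ 0.4242 -0.2337] yaw -3.5355606079101562
turn [-0.    -0.004 -0.042] shift mm [-65.4 270.4   6.5]
```

Request:
{"name": "carry_out", "arguments": {"commands": [255,0,0,0,0,0,-0.043,255,-10.5,45,0,0,0,0,255,-10.5,45,0,0,0,0,255,-10.5,45,0,0,0,0,255,-10.5,45,0,0,0,0]}}

```text
t: 15.48
tool_pos: [0.5209, -0.2185, 0.1729]
tool_rot: [-3.139, 0.102, 0.004]
wrist_force: [-0.2, 0.1, -0.9]
gripper_width: 0.0131
finger_force: 60.1
```

Request:
{"name": "carry_out", "arguments": {"commands": [255,-10.5,45,0,0,0,0,255,-10.5,45,0,0,0,0,255,0,0,40,0,0,0,255,0,0,40,0,0,0,255,0,0,20,0,0,0]}}

```text
t: 16.1
tool_pos: [0.4931, -0.3047, 0.0706]
tool_rot: [-3.137, 0.102, 0.009]
wrist_force: [0.6, 0.4, -0.7]
gripper_width: 0.0131
finger_force: 60.1
```

Request:
{"name": "carry_out", "arguments": {"commands": [255,0,0,0,0,0,0,255,0,0,0,0,0,0]}}

```text
t: 16.35
tool_pos: [0.4958, -0.3061, 0.0746]
tool_rot: [3.14, -0.102, 0.0]
wrist_force: [0.1, -0.2, -1.5]
gripper_width: 0.0134
finger_force: 60.1
```

```bash
python3 -c "
from h import *
st();go((.4958,-.3063,.0305),-3.7);s=snap('side','s6');cv2.imwrite('pics/c7.png',cv2.resize(s[200:360,200:360],(560,560)))"
```

```text
t 16.35 p [ 0.4958 -0.3061  0.0746] yaw -3.73 tilt [ 0.0003 -0.    ] F [ 0.1 -0.2 -1.5] w 0.0134 ff 60.07340133190155
turn [ 0. -0. -0.] shift mm [-0.   0.2 44.1]
```

View pics/c7.png

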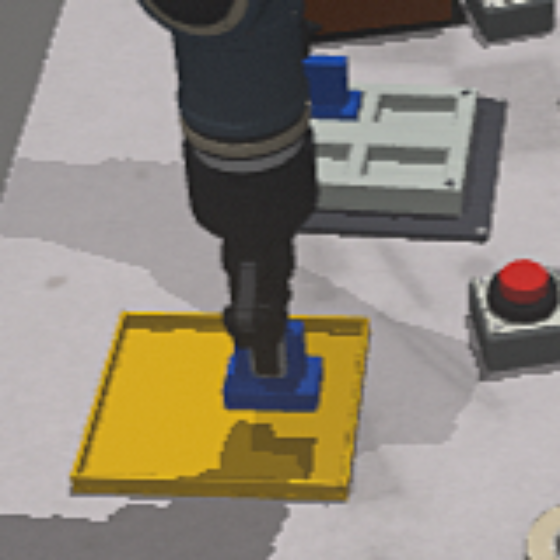

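The casting is held upright above its slot. Next I lower it and check for contact.

Request:
{"name": "carry_out", "arguments": {"commands": [255,0,0,20,0,0,0,255,0,0,15,0,0,0,255,0,0,7,0,0,0,255,0,0,0,0,0,0]}}

```text
t: 16.9
tool_pos: [0.4955, -0.3061, 0.0321]
tool_rot: [-3.14, 0.102, 0.001]
wrist_force: [-0.6, -0.3, -0.3]
gripper_width: 0.0133
finger_force: 60.1
```

Request:
{"name": "carry_out", "arguments": {"commands": [255,0,0,1.5,0,0,0,255,0,0,1.5,0,0,0,255,0,0,0,0,0,0]}}

```text
t: 17.27
tool_pos: [0.4961, -0.3065, 0.0304]
tool_rot: [3.139, -0.103, 0.002]
wrist_force: [-1.4, 0.2, 5.0]
gripper_width: 0.013
finger_force: 60.7
```

Request:
{"name": "carry_out", "arguments": {"commands": [150,0,0,-0.5,0,0,0,0,0,0,0,0,0,0,0,0,0,0,0,0,0,0,0,0,0,0,0,0,0,0,0,-20,0,0,0]}}

```text
t: 17.9
tool_pos: [0.4944, -0.3055, 0.0486]
tool_rot: [-3.138, 0.102, 0.005]
wrist_force: [0.2, -0.3, 0.1]
gripper_width: 0.0854
finger_force: 0.0
```

Request:
{"name": "carry_out", "arguments": {"commands": [0,0,0,-60,0,0,0,0,0,0,-60,0,0,0,0,0,0,0,0,0,0,0,0,0,0,0,0,0]}}

```text
t: 18.4
tool_pos: [0.4952, -0.3059, 0.1696]
tool_rot: [-3.14, 0.102, 0.001]
wrist_force: [0.4, 0.5, 0.5]
gripper_width: 0.0853
finger_force: 0.0
```

```bash
python3 -c "
from h import *
st();go((.5087,.0367,.1),-6.2)"
```

```text
t 18.4 p [ 0.4952 -0.3059  0.1696] yaw -3.73 tilt [-0.0004  0.0001] F [0.4 0.5 0.5] w 0.0853 ff 0.0
turn [-0.     0.     0.043] shift mm [ -23.5 -342.1   69.6]
```

Request:
{"name": "carry_out", "arguments": {"commands": [0,0,0,0,0,0,0.043,0,-3.4,-49,0,0,0,0,0,-3.4,-49,0,0,0,0,0,-3.4,-49,0,0,0,0,0,-3.4,-49,0,0,0,0]}}

```text
t: 19.02
tool_pos: [0.5019, -0.1081, 0.1679]
tool_rot: [-3.137, 0.17, 0.006]
wrist_force: [0.7, 0.5, -0.8]
gripper_width: 0.0853
finger_force: 0.0
```

Request:
{"name": "carry_out", "arguments": {"commands": [0,-3.4,-49,0,0,0,0,0,-3.4,-49,0,0,0,0,0,-3.4,-48,0,0,0,0,0,0,0,40,0,0,0,0,0,0,40,0,0,0]}}

```text
t: 19.65
tool_pos: [0.5077, 0.0372, 0.0875]
tool_rot: [3.137, -0.167, -0.003]
wrist_force: [0.0, -0.6, -1.0]
gripper_width: 0.0856
finger_force: 0.0
```

Request:
{"name": "carry_out", "arguments": {"commands": [0,0,0,10,0,0,0,0,0,0,10,0,0,0,0,0,0,10,0,0,0,0,0,0,0,0,0,0,0,0,0,0,0,0,0]}}

```text
t: 20.27
tool_pos: [0.5094, 0.0364, 0.0605]
tool_rot: [-3.137, 0.17, -0.002]
wrist_force: [1.3, 0.1, 0.1]
gripper_width: 0.0851
finger_force: 0.0
```

```bash
python3 -c "
from h import *
st();go((.5087,.0367,.044),-6.2)"
```

```text
t 20.27 p [0.5094 0.0364 0.0605] yaw -6.21 tilt [0.0013 0.0001] F [1.3 0.1 0.1] w 0.0851 ff 0.0
turn [-0.    -0.001 -0.   ] shift mm [-0.7 -0.2 16.5]
```

Request:
{"name": "carry_out", "arguments": {"commands": [0,-0.5,0,16,0,0,0,0,0,0,0,0,0,0,120,0,0,0,0,0,0,255,0,0,0,0,0,0,255,0,0,0,0,0,0], "force": 60}}

```text
t: 20.9
tool_pos: [0.5086, 0.0365, 0.0441]
tool_rot: [-3.137, 0.17, -0.001]
wrist_force: [-0.1, 0.1, 1.2]
gripper_width: 0.0323
finger_force: 0.0
```

Request:
{"name": "carry_out", "arguments": {"commands": [255,0,0,0,0,0,0,255,0,0,0,0,0,0]}}

```text
t: 21.15
tool_pos: [0.5084, 0.0364, 0.0439]
tool_rot: [3.137, -0.17, 0.0]
wrist_force: [-0.3, 0.4, 0.1]
gripper_width: 0.013
finger_force: 61.2
```

Request:
{"name": "carry_out", "arguments": {"commands": [255,0,0,-10,0,0,0,255,0,0,-30,0,0,0,255,0,0,-45,0,0,0,255,0,0,-45,0,0,0,255,0,0,0,0,0,0]}}

```text
t: 21.78
tool_pos: [0.5109, 0.0369, 0.178]
tool_rot: [-3.136, 0.17, -0.014]
wrist_force: [0.7, -0.3, -0.5]
gripper_width: 0.0135
finger_force: 61.2
```

```bash
python3 -c "
from h import *
st();tray('t7');go((.4242,-.2337,.17),-3.6)"
```

```text
t 21.77 p [0.5109 0.0369 0.178 ] yaw -6.2 tilt [0.0087 0.0008] F [ 0.7 -0.3 -0.5] w 0.0135 ff 61.17649555206299
tray ((0.4580446779727936, -0.27055537700653076), (0.15585890412330627, 0.1746651530265808), 86.22348022460938)
slot (0.038, -0.034) [ 0.4957 -0.306 ] yaw -3.776519775390625
slot (-0.038, 0.034) [ 0.4244 -0.2331] yaw -3.776519775390625
turn [-0.001 -0.004 -0.045] shift mm [-67.8 275.1   5.7]
```

Request:
{"name": "carry_out", "arguments": {"commands": [255,0,0,0,0,0,-0.043,255,-11,45.8,0,0,0,0,255,-11,45.8,0,0,0,0,255,-11,45.8,0,0,0,0,255,-11,45.8,0,0,0,0]}}

```text
t: 22.45
tool_pos: [0.4508, -0.1446, 0.1724]
tool_rot: [-3.139, 0.102, 0.005]
wrist_force: [-0.3, 0.4, -0.4]
gripper_width: 0.0129
finger_force: 61.2
```

Request:
{"name": "carry_out", "arguments": {"commands": [255,-11,45.8,0,0,0,0,255,-11,45.8,0,0,0,0,255,0,0,40,0,0,0,255,0,0,30,0,0,0,255,0,0,0,0,0,0]}}

```text
t: 23.08
tool_pos: [0.4218, -0.2322, 0.1009]
tool_rot: [-3.137, 0.102, 0.012]
wrist_force: [0.3, 0.7, -0.3]
gripper_width: 0.0131
finger_force: 61.2
```

Request:
{"name": "carry_out", "arguments": {"commands": [255,0,0,0,0,0,0]}}

```text
t: 23.2
tool_pos: [0.4248, -0.2334, 0.1041]
tool_rot: [-3.14, 0.102, -0.0]
wrist_force: [-0.1, 0.4, -0.5]
gripper_width: 0.0129
finger_force: 61.2
```

```bash
python3 -c "
from h import *
st();go((.4243,-.2335,.03),-3.7);s=snap('side','s7');cv2.imwrite('pics/c8.png',cv2.resize(s[200:360,200:360],(560,560)))"
```

```text
t 23.2 p [ 0.4248 -0.2334  0.1041] yaw -3.72 tilt [0. 0.] F [-0.1  0.4 -0.5] w 0.0129 ff 61.21511936187744
turn [-0. -0. -0.] shift mm [-0.5  0.2 74.1]
```

View pics/c8.png

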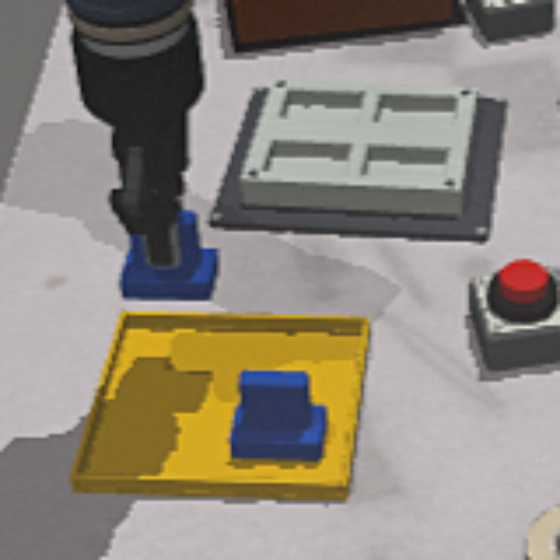

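The first casting stands upright in the tray, the mould is empty, and the second casting hangs upright above its slot. I lower it.

Request:
{"name": "carry_out", "arguments": {"commands": [255,0,0,35,0,0,0,255,0,0,25,0,0,0,255,0,0,11,0,0,0,255,0,0,0,0,0,0,255,0,0,0,0,0,0]}}

```text
t: 23.88
tool_pos: [0.4255, -0.2339, 0.0339]
tool_rot: [3.139, -0.102, 0.003]
wrist_force: [0.2, -0.4, -0.7]
gripper_width: 0.0131
finger_force: 61.2
```

Request:
{"name": "carry_out", "arguments": {"commands": [255,0,0,1.5,0,0,0,255,0,0,1.5,0,0,0,255,0,0,0,0,0,0]}}

```text
t: 24.25
tool_pos: [0.4246, -0.2335, 0.0299]
tool_rot: [3.14, -0.102, 0.0]
wrist_force: [-0.1, -0.4, -1.2]
gripper_width: 0.0133
finger_force: 61.2
```

Request:
{"name": "carry_out", "arguments": {"commands": [255,0,0,1,0,0,0,255,0,0,0,0,0,0]}}

```text
t: 24.5
tool_pos: [0.4246, -0.2336, 0.0299]
tool_rot: [3.14, -0.103, -0.0]
wrist_force: [-2.7, 0.4, 10.3]
gripper_width: 0.0134
finger_force: 62.8
```

Request:
{"name": "carry_out", "arguments": {"commands": [150,0,0,-1,0,0,0,0,0,0,0,0,0,0,0,0,0,0,0,0,0,0,0,0,0,0,0,0,0,0,0,-20,0,0,0]}}

```text
t: 25.12
tool_pos: [0.4235, -0.2329, 0.0489]
tool_rot: [-3.139, 0.102, 0.005]
wrist_force: [0.2, 0.1, 0.6]
gripper_width: 0.0853
finger_force: 0.0
```

Request:
{"name": "carry_out", "arguments": {"commands": [0,0,0,-60,0,0,0,0,0,0,-60,0,0,0,0,0,0,-50,0,0,0,0,0,0,0,0,0,0]}}

```text
t: 25.62
tool_pos: [0.427, -0.2346, 0.2239]
tool_rot: [3.136, -0.103, 0.013]
wrist_force: [-0.8, -0.2, -0.4]
gripper_width: 0.0856
finger_force: 0.0
```

```bash
python3 -c "
from h import *
st();go((.5079,.265,.21),9.65)"
```

```text
t 25.62 p [ 0.427  -0.2346  0.2239] yaw -3.74 tilt [ 0.0084 -0.004 ] F [-0.8 -0.2 -0.4] w 0.0856 ff 0.0
turn [ 0.004 -0.008 -0.234] shift mm [ 163.5 -478.9   13.9]
```

Request:
{"name": "carry_out", "arguments": {"commands": [0,0,0,0,0,0,-0.117,0,0,0,0,0,0,-0.117,0,16.3,-47.8,0,0,0,0,0,16.3,-47.8,0,0,0,0,0,16.3,-47.8,0,0,0,0]}}

```text
t: 26.25
tool_pos: [0.4479, -0.0824, 0.2184]
tool_rot: [-3.13, -0.264, 0.004]
wrist_force: [-0.1, -0.7, 0.3]
gripper_width: 0.0854
finger_force: 0.0
```

Request:
{"name": "carry_out", "arguments": {"commands": [0,16.3,-47.8,0,0,0,0,0,16.3,-47.8,0,0,0,0,0,16.3,-47.8,0,0,0,0,0,16.3,-47.8,0,0,0,0,0,16.3,-47.8,0,0,0,0]}}

```text
t: 26.88
tool_pos: [0.4882, 0.1666, 0.2183]
tool_rot: [3.13, 0.265, -0.004]
wrist_force: [0.2, 0.1, -0.2]
gripper_width: 0.0855
finger_force: 0.0
```

Request:
{"name": "carry_out", "arguments": {"commands": [0,16.3,-47.8,0,0,0,0,0,16.3,-47.8,0,0,0,0,0,0,0,40,0,0,0,0,0,0,20,0,0,0,0,0,0,0,0,0,0]}}

```text
t: 27.5
tool_pos: [0.5031, 0.2641, 0.1567]
tool_rot: [3.128, 0.265, -0.009]
wrist_force: [-0.6, -0.1, -0.6]
gripper_width: 0.0854
finger_force: 0.0
```

Request:
{"name": "carry_out", "arguments": {"commands": [0,0,0,0,0,0,0,0,0,0,0,0,0,0]}}

```text
t: 27.75
tool_pos: [0.5055, 0.2654, 0.1608]
tool_rot: [-3.13, -0.264, -0.003]
wrist_force: [-0.2, -0.9, 0.3]
gripper_width: 0.0857
finger_force: 0.0
```

```bash
python3 -c "
from h import *
st();go((.5079,.265,.0985),9.65);tray('t8')
h=cv2.cvtColor(cv2.imread('pics/t8.png'),cv2.COLOR_BGR2HSV)
c,sx,k=blob(cv2.inRange(h,(3,100,60),(18,255,255))>0,(185,295),800); print('hood',sx,quad('top',k,.087))
"
```

```text
t 27.75 p [0.5055 0.2654 0.1608] yaw 9.65 tilt [0.0017 0.0008] F [-0.2 -0.9  0.3] w 0.0857 ff 0.0
turn [-0.001 -0.002  0.   ] shift mm [ 2.3  0.8 62.3]
tray ((0.4580446779727936, -0.27055537700653076), (0.15585890412330627, 0.1746651530265808), 86.22348022460938)
slot (0.038, -0.034) [ 0.4957 -0.306 ] yaw -3.776519775390625
slot (-0.038, 0.034) [ 0.4244 -0.2331] yaw -3.776519775390625
hood [ 133  244   86   98 4119] ((0.5060849189758301, 0.2644651234149933), (0.18923963606357574, 0.15691886842250824), 9.933778762817383)
```

Request:
{"name": "carry_out", "arguments": {"commands": [0,2,0,22,0,0,0,0,0,0,20,0,0,0,0,0,0,18,0,0,0,0,0,0,0,0,0,0,0,0,0,0,0,0,0]}}

```text
t: 28.42
tool_pos: [0.5074, 0.2659, 0.1005]
tool_rot: [-3.13, -0.265, -0.002]
wrist_force: [0.4, -0.3, -0.5]
gripper_width: 0.0852
finger_force: 0.0
```

Request:
{"name": "carry_out", "arguments": {"commands": [120,0,0,0,0,0,0,255,0,0,0,0,0,0,255,0,0,0,0,0,0,255,0,0,0,0,0,0], "force": 80}}

```text
t: 28.92
tool_pos: [0.5071, 0.2655, 0.1001]
tool_rot: [3.13, 0.265, 0.001]
wrist_force: [2.3, 0.2, -0.7]
gripper_width: 0.0146
finger_force: 78.0
```

```bash
python3 -c "
from h import *
st()"
```

```text
t 28.93 p [0.5071 0.2655 0.1001] yaw 9.67 tilt [ 0.0005 -0.    ] F [ 2.3  0.2 -0.7] w 0.0146 ff 77.96973466873169
```

Request:
{"name": "carry_out", "arguments": {"commands": [255,0,0,-15,0,0,0,255,0,0,-30,0,0,0,255,0,0,-35,0,0,0,255,0,0,-22,0,0,0,255,0,0,0,0,0,0]}}

```text
t: 29.55
tool_pos: [0.5078, 0.2662, 0.2041]
tool_rot: [-3.129, -0.265, -0.006]
wrist_force: [-0.2, 0.4, -3.1]
gripper_width: 0.0148
finger_force: 78.3
```

Request:
{"name": "carry_out", "arguments": {"commands": [255,0,0,0,0,0,0,255,0,0,0,0,0,0]}}

```text
t: 29.8
tool_pos: [0.5062, 0.2649, 0.2004]
tool_rot: [3.129, 0.265, -0.004]
wrist_force: [0.5, -0.2, -2.1]
gripper_width: 0.0147
finger_force: 78.3
```

```bash
python3 -c "
from h import *
st();go((.543,-.0015,.2),-6.15)"
```

```text
t 29.8 p [0.5062 0.2649 0.2004] yaw 9.67 tilt [-0.0024 -0.0013] F [ 0.5 -0.2 -2.1] w 0.0147 ff 78.27169060707092
turn [0.001 0.002 0.276] shift mm [ 65.1 260.9   0.4]
```

Request:
{"name": "carry_out", "arguments": {"commands": [255,9,37.3,0,0,0,0.138,255,0,0,0,0,0,0.138,255,10.8,43.4,0,0,0,0,255,10.8,43.4,0,0,0,0,255,10.8,43.4,0,0,0,0]}}

```text
t: 30.42
tool_pos: [0.54, 0.0959, 0.2008]
tool_rot: [3.137, -0.167, -0.003]
wrist_force: [-0.2, -0.3, -2.7]
gripper_width: 0.0149
finger_force: 78.7
```

Request:
{"name": "carry_out", "arguments": {"commands": [255,10.8,43.4,0,0,0,0,255,10.8,43.4,0,0,0,0,255,0,0,0,0,0,0,255,0,0,0,0,0,0]}}

```text
t: 30.92
tool_pos: [0.5521, 0.0092, 0.2011]
tool_rot: [-3.137, 0.168, 0.002]
wrist_force: [-0.4, -0.1, -1.8]
gripper_width: 0.0145
finger_force: 78.9
```

```bash
python3 -c "
from h import *
st();go((.543,-.0015,.104),-6.15)"
```

```text
t 30.93 p [0.5521 0.0092 0.2011] yaw -6.13 tilt [-0.0015  0.0007] F [-0.4 -0.1 -1.8] w 0.0145 ff 78.86335372924805
turn [-0.     0.002  0.   ] shift mm [-7.9 11.6 97.1]
```

Request:
{"name": "carry_out", "arguments": {"commands": [255,-7.9,11.6,0,0,0,0,255,0,0,30,0,0,0,255,0,0,20,0,0,0,255,0,0,0,0,0,0,255,0,0,0,0,0,0]}}

```text
t: 31.55
tool_pos: [0.5438, -0.0017, 0.1527]
tool_rot: [-3.137, 0.167, -0.002]
wrist_force: [0.6, 0.5, -2.6]
gripper_width: 0.0148
finger_force: 78.8
```

```bash
python3 -c "
from h import *
st();go((.543,-.0015,.104),-6.15)
s=snap('side','s9');cv2.imwrite('pics/c9.png',cv2.resize(s[160:290,230:370],(646,600)))"
```

```text
t 31.55 p [ 0.5438 -0.0017  0.1527] yaw -6.1 tilt [ 0.0013 -0.    ] F [ 0.6  0.5 -2.6] w 0.0148 ff 78.75729560852051
turn [-0.    -0.001  0.001] shift mm [-0.8 -0.1 48.7]
```

View pics/c9.png

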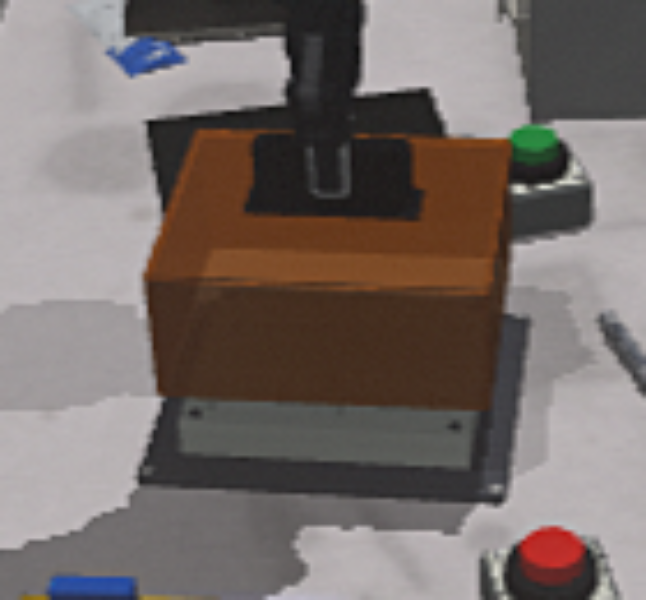

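The hood is centred over the empty block and level, so I lower it gently.

Request:
{"name": "carry_out", "arguments": {"commands": [255,0,0,12,0,0,0,255,0,0,8,0,0,0,255,0,0,5,0,0,0,255,0,0,0,0,0,0]}}

```text
t: 32.1
tool_pos: [0.5431, -0.002, 0.1262]
tool_rot: [3.137, -0.168, -0.002]
wrist_force: [-0.5, 1.1, -2.4]
gripper_width: 0.0149
finger_force: 78.9
```

Request:
{"name": "carry_out", "arguments": {"commands": [255,0,0,6,0,0,0,255,0,0,6,0,0,0,255,0,0,6,0,0,0,255,0,0,2,0,0,0,255,0,0,0,0,0,0]}}

```text
t: 32.72
tool_pos: [0.5434, -0.002, 0.1067]
tool_rot: [3.137, -0.168, -0.0]
wrist_force: [0.2, 0.6, -1.7]
gripper_width: 0.0151
finger_force: 78.9
```

Request:
{"name": "carry_out", "arguments": {"commands": [255,0,0,1.5,0,0,0,255,0,0,1.5,0,0,0,255,0,0,0,0,0,0]}}

```text
t: 33.1
tool_pos: [0.5437, -0.0021, 0.105]
tool_rot: [3.137, -0.169, 0.001]
wrist_force: [-2.8, -1.0, 6.4]
gripper_width: 0.0148
finger_force: 80.1
```

Request:
{"name": "carry_out", "arguments": {"commands": [255,0,0,-1,0,0,0,100,0,0,0,0,0,0,0,0,0,0,0,0,0,0,0,0,0,0,0,0,0,0,0,-20,0,0,0]}}

```text
t: 33.72
tool_pos: [0.5423, -0.0021, 0.1238]
tool_rot: [3.137, -0.168, -0.005]
wrist_force: [-0.2, -0.3, -0.5]
gripper_width: 0.0846
finger_force: 0.0
```

Request:
{"name": "carry_out", "arguments": {"commands": [0,0,0,-40,0,0,0,0,0,0,-55,0,0,0,255,0,0,0,0,0,0,255,0,0,0,0,0,0]}}

```text
t: 34.22
tool_pos: [0.543, -0.0021, 0.2194]
tool_rot: [3.137, -0.168, -0.001]
wrist_force: [-0.3, 0.3, -0.8]
gripper_width: 0.0517
finger_force: 0.0
```

Run:
```python
from h import *
st();tray('t10')
t=cv2.imread('pics/t10.png');h=cv2.cvtColor(t,cv2.COLOR_BGR2HSV)
t5=cv2.imread('pics/t8.png')
m=cv2.inRange(cv2.cvtColor(t,cv2.COLOR_BGR2HSV),(40,100,40),(90,255,255))>0
c,sx,k=blob(m,(207,224),10); print('green',c,sx,world('top',cv2.minEnclosingCircle(k)[0],.058))
c,sx,k=blob(cv2.inRange(h,(3,100,60),(18,255,255))>0,(302,275),500); print('hood',sx,quad('top',k,.092))
s=snap('side','s10')
cv2.imwrite('pics/c10.png',np.hstack([cv2.resize(s[150:350,200:360],(400,500)),cv2.resize(t[200:360,370:490],(375,500))]))
p=world('top',cv2.minEnclosingCircle(blob(m,(207,224),10)[2])[0],.058)[0]; go((p[0]+.0005,p[1],.2),-6.15)
```

```text
t 34.23 p [ 0.543  -0.0021  0.2194] yaw -6.14 tilt [-0.0005 -0.0003] F [-0.3  0.3 -0.8] w 0.0517 ff 0.0
tray ((0.45799607038497925, -0.2706291973590851), (0.15577934682369232, 0.17461992800235748), 86.38856506347656)
slot (0.038, -0.034) [ 0.4958 -0.306 ] yaw -3.6114349365234375
slot (-0.038, 0.034) [ 0.4242 -0.2333] yaw -3.6114349365234375
green [205.26153846 222.58461538] [198 215  16  16 195] [[0.66399547 0.20604506 0.058     ]]
hood [322 232  18  89 697] ((0.5378458499908447, -0.07288715243339539), (0.18801860511302948, 0.03613479435443878), 2.0649938583374023)
turn [0.    0.003 0.   ] shift mm [  99.  -220.1   18.3]
```

View pics/c10.png

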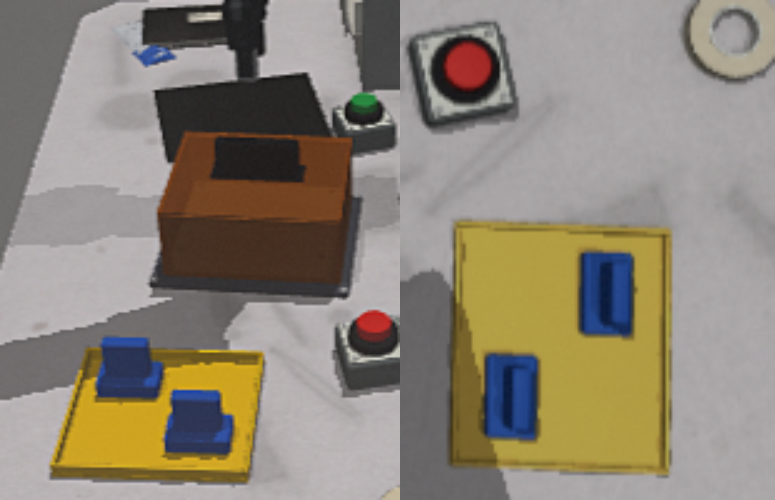

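Both castings stand upright in the tray and the hood is seated on the plate. Now I go to the green button.

Request:
{"name": "carry_out", "arguments": {"commands": [255,19.8,-44,0,0,0,0,255,19.8,-44,0,0,0,0,255,19.8,-44,0,0,0,0,255,19.8,-44,0,0,0,0,255,19.8,-44,0,0,0,0]}}

```text
t: 34.95
tool_pos: [0.6655, 0.2071, 0.2177]
tool_rot: [3.136, -0.168, -0.005]
wrist_force: [1.0, -1.2, 0.2]
gripper_width: 0.0004
finger_force: 0.0
```

Request:
{"name": "carry_out", "arguments": {"commands": [255,0,0,60,0,0,0,255,0,0,60,0,0,0,255,0,0,25,0,0,0,255,0,0,0,0,0,0,255,0,0,0,0,0,0]}}

```text
t: 35.58
tool_pos: [0.666, 0.2065, 0.0755]
tool_rot: [-3.136, 0.168, -0.002]
wrist_force: [0.6, -0.7, 0.5]
gripper_width: 0.0002
finger_force: 0.0
```

Run:
```python
from h import *
st();go((.665,.2065,.05),-6.15)
t=snap('top','t11');s=snap('side','s11')
cv2.imwrite('pics/c11.png',np.hstack([cv2.resize(s[150:220,310:380],(400,400)),cv2.resize(t[190:260,170:240],(400,400))]))
```

```text
t 35.58 p [0.666  0.2065 0.0755] yaw -6.14 tilt [0.0011 0.0005] F [ 0.6 -0.7  0.5] w 0.0002 ff 0.0
turn [-0.001 -0.001  0.   ] shift mm [-1.   0.1 25.5]
```

View pics/c11.png

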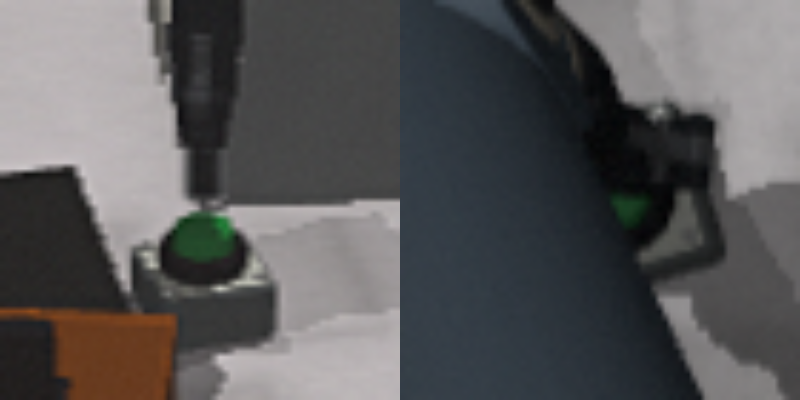

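The fingers are centred above the green button, so I press.

Request:
{"name": "carry_out", "arguments": {"commands": [255,-1,0,8,0,0,0,255,0,0,7,0,0,0,255,0,0,4,0,0,0,255,0,0,3,0,0,0,255,0,0,0,0,0,0]}}

```text
t: 36.3
tool_pos: [0.6642, 0.2062, 0.053]
tool_rot: [3.137, -0.168, -0.001]
wrist_force: [-2.9, -0.7, 3.5]
gripper_width: 0.0001
finger_force: 1.8
```

Request:
{"name": "carry_out", "arguments": {"commands": [255,0,0,2,0,0,0,255,0,0,2,0,0,0,255,0,0,0,0,0,0]}}

```text
t: 36.67
tool_pos: [0.6643, 0.2062, 0.0501]
tool_rot: [3.137, -0.168, -0.0]
wrist_force: [-4.7, -1.4, 9.8]
gripper_width: -0.0001
finger_force: 4.9
```

Request:
{"name": "carry_out", "arguments": {"commands": [255,0,0,2,0,0,0,255,0,0,0,0,0,0]}}

```text
t: 36.92
tool_pos: [0.6644, 0.2062, 0.0499]
tool_rot: [3.136, -0.169, 0.0]
wrist_force: [-8.6, -3.1, 19.2]
gripper_width: -0.0001
finger_force: 9.3
```

The green button bottomed out with 19 N on it. I let it up, retreat and take a last look.

Request:
{"name": "carry_out", "arguments": {"commands": [255,0,0,-20,0,0,0,255,0,0,-60,0,0,0,255,0,0,-60,0,0,0,255,0,0,-30,0,0,0,255,0,0,0,0,0,0]}}

```text
t: 37.55
tool_pos: [0.6663, 0.2071, 0.2204]
tool_rot: [-3.134, 0.168, -0.011]
wrist_force: [-0.2, 0.2, 0.4]
gripper_width: -0.0001
finger_force: 0.0
```

Run:
```python
from h import *
st();tray('t12'); s=snap('side','s12')
t=cv2.imread('pics/t12.png')
cv2.imwrite('pics/c12.png',np.hstack([cv2.resize(s[140:400],(400,162)) if 0 else cv2.resize(s[150:400,180:430],(400,400)),cv2.resize(t[160:380,250:500],(400,352))] if 0 else [cv2.resize(s[150:400,180:430],(400,400)),cv2.resize(t[140:390,240:490],(400,400))]))
```

```text
t 37.55 p [0.6663 0.2071 0.2204] yaw -6.15 tilt [0.007  0.0025] F [-0.2  0.2  0.4] w -0.0001 ff 0.0
tray ((0.45818030834198, -0.27056434750556946), (0.15585890412330627, 0.17493687570095062), 86.22348022460938)
slot (0.038, -0.034) [ 0.4959 -0.306 ] yaw -3.776519775390625
slot (-0.038, 0.034) [ 0.4245 -0.2331] yaw -3.776519775390625
```

View pics/c12.png

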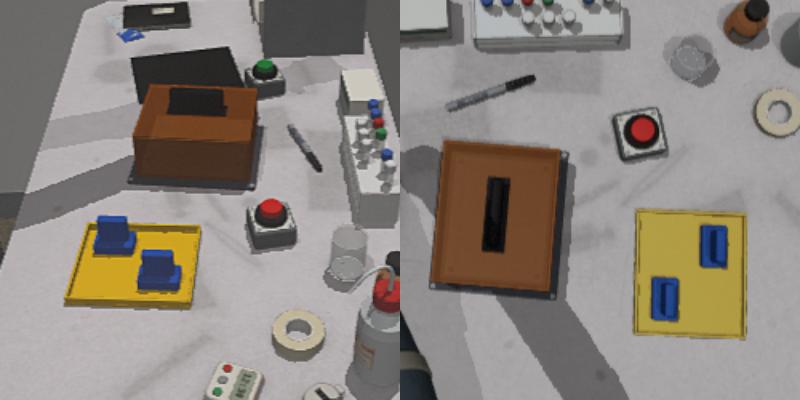

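The hood is seated on the base plate, both castings are upright in the tray, the marker and tape are where they were, and both buttons are up. I hand the job in.

```bash
python3 -c "
from plant import bot
print(bot.sign_off())"
```

```text
the job is handed in; nothing more can be done
None
```

The job is done and handed in at about 38 s: I pressed stop, stood the hood on the mat, stood both castings (only two were in the mould) upright in the tray, put the hood back on the base plate, then pressed start; the marker and tape roll were not touched.

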